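# Fit the D-shaft drive stem into the food processor

## Robot

A 6-joint arm with a two-finger parallel gripper is mounted at the origin on the work surface. World frame = base frame: x ahead of the robot, y to its left, z up, the work surface at z = 0. Lengths are in mm, angles in rad, forces in N, time in s.
With the tool pointing down it reaches from about 350 to 975 mm from the base axis. Payload 7.1 kg.
Tool frame: the origin (TCP) lies at the very end of the fingers, on their centre line; the grasp point (between the pads) lies ctrl.hold_point_z behind it (ctrl.hold_point_z is the distance from the TCP to the grasp point, in mm); z points along the fingers, y is the line along which they close (so a half turn about z gives the same grasp; the last joint's range is limited). The gripper opens to 88 mm and grips with 3 to 60 N. Pads are 20 mm wide; open, the fingers measure 115 mm over their backs; the gripper's body (75 mm by 178 mm) begins 61 mm behind the grasp point.
Start: joints at [1.142, 0.423, 1.63, -0, 1.089, -0.019], TCP at [248.984, 573.247, 222.675] pointing down, gripper open.
Joint ranges: [-3, 3], [-0.9, 2.11], [0.09, 2.58], [-1.31, 4.45], [0.11, 2.69], [-2.54, 2.54]. Speed limits (rad/s): [2.39, 2.39, 3.01, 3.14, 3.14, 3.14].

## Interface

Orientations are given as a rotation vector (axis times angle).
In Python, from workcell import ctrl gives the robot as it stands. The module is installed in compiled form; this text tells all that it offers.
- The arm moves only by the shell command python3 -m creep 'ROWS'. ROWS is JSON, a list of rows, each an object with "translation": the shift along the tool's x, y, z in mm, a list of three; "angular": the turn, a rotation vector about the tool's x, y, z in rad, a list of three; "jaw": the opening, from 0 (shut) to 1 (fully open). A call has exactly 8 rows; each row is the pose to reach, as a shift and turn from the pose commanded when the call began, along the tool's axes at that moment; what a row does not reach only later rows make up. A row lasts 1/8 s, in which the tool goes at most 62.5 mm and 10.7 degrees, less where a joint would pass 70% of its speed; a pose out of reach is approached as far as the arm can. A call with a gripper value outside its range is refused whole. The fingers move at their own pace and stop on an object; the grip force is fixed at half the most. Time passes only in rows, so rows that repeat a pose let the fingers close, or fill a call up. It gives the time, the measured TCP pose, the force, the opening and the grip force at its end, in the units of the state.
- ctrl.get_obs(): the state, without advancing time (a new reading comes with each control period).
- ctrl.get_image(name): name is "side" or "top"; returns the picture (480x640x3 uint8, red, green, blue); there is no depth.
- ctrl.camera_info(name): a dict with "camera_matrix" (3x3 intrinsics, pixels), "distortion" ([k1, k2, p1, p2, k3] as OpenCV has them; the pictures are not rectified), "world_from_camera" (4x4, takes a point from camera to world coordinates). Camera axes: x right, y up, looking along -z (the intrinsics and any distortion apply to the point x, -y, -z); pixel columns grow to the right and rows downward; lengths in mm; the calibration is good to about 2 mm. A picture is of the moment at which its call begins. camera_info takes no time and is no camera call.
- ctrl.close_job(): hands the job in; it is judged then, once.
Trained networks look in the newest picture that a camera, given by its name, has taken for a name from the list of things; names that differ only in an ending like _2 or _b are one class to them, and where a whole thing is asked for, a point or a joint stands for the part that bears it (a point fixed in the world has none). Each returns a list of dicts, best first, with "score" (0 to 1); they miss things now and then, are a little off and sometimes report something else, mostly with a low value. They report only what shows in the picture. A call takes as long as a camera call. They do not tell look-alikes from the thing itself.
- ctrl.look_for(camera, label): "rect" ([left, top, right, bottom] in pixels, round what is visible of it).
The state is a dict: "t": time; "qpos": joint angles; "qvel": joint speeds; "joint_torque": joint torques, N m; "ee_pos": TCP position; "orientation": TCP orientation; "ft_force": force on the tool from outside, world axes, zero at the start; "moment": the same for the moment, N m; "width": finger opening in mm; "grasp_force": force on a finger pad.
Only numpy, scipy, OpenCV 4.12 (cv2) and the standard library are available. Lean on these libraries where they do the work, as an engineer would, in place of code of your own. Each camera call takes 0.05 s, during which the arm holds its last target. There are 200 camera calls.

## Task

Take the red drive stem out of the grey rack and fit it in the red-ringed socket of the food processor: turn it so that the flat of its D-shaped shaft (the side its white nose points to) meets the flat in the socket, and let it drop fully home, its collar down on the socket's rim. Leave the blue and yellow stems standing in the rack.

Things in the scene. Friction and masses are not known exactly. Their poses are not given: they have to be found in the camera images.
- stem_red (a point): Mid grip bar of the red stem (0.2 kg), on its axis. Bar 52 long (x), 22 thick (y), 50 mm high; 26 mm below this point a 72 mm collar, 8 thick; under it a white shaft, 40 long, dia 36, flat 8 mm from the axis on the +x side, where the bar's white nose points (38 mm out). z up. Stands in a round well of the fixed grey rack, collar on its top (50 mm high): lift straight up 45 mm or more.
- socket (a point): Centre of the socket's mouth, level with its rim, of the fixed food processor. z up; x points to the bore's flat, marked by a white block on the ring. Bore dia 42, flat 12 mm from its axis, 48 deep, 8 mm bevel at the mouth. The stem drops in with its x along this x, to within 15 deg, and stays high if 60 off. Home: collar on rim, stem_red 34 mm above here. All around is lower than the rim.
- stem_blue (a point): Mid grip bar of the blue stem: same shape and size as the red one but its shaft is fully round and cannot fit. It stands in another well of the rack, 110 mm from the next. Leave it there.
- stem_yellow (a point): Mid grip bar of the yellow stem: same shape and size as the red one but its shaft is fully round and cannot fit. It stands in the remaining well of the rack. Leave it there.
Not all that is in view belongs to the job. There is more than one size of the part that bears stem_red; the job needs the larger.

How it is judged:
By the outcome, as a careful person would: the job done as asked, in the order asked, and still so for the second after the job is handed in, with the robot touching nothing.
It also fails if it takes over 38 s, if anything falls off the work surface, if the arm or the gripper's body presses on something with over 40 N, if the wrist force passes 120 N, or if a joint passes its speed limit or range.

## Working session

There is one attempt and no reset: what is moved stays moved. The work goes in short steps, Python scripts to look and compute and a shell command to move; the robot and the scene stay as the last step left them, time stands still between calls to the robot, and variables do not carry over. Pictures are saved under pics/ and viewed, at most 10 in all, crops included, and the job is handed in when it is done.

```bash
mkdir -p pics
python3 - <<'E'
from workcell import ctrl
import cv2,numpy as np
np.set_printoptions(suppress=True,precision=3)
for c in("top","side"):
    cv2.imwrite(f"pics/{c}0.png",ctrl.get_image(c)[:,:,::-1])
    i=ctrl.camera_info(c);print(c,np.array(i["camera_matrix"]).tolist(),i["distortion"]);print(np.array(i["world_from_camera"]))
    for n in("stem_red","socket"):
        print(n,[(np.round(d["rect"]).tolist(),round(d["score"],2)) for d in ctrl.look_for(c,n)])
print(ctrl.get_obs(),ctrl.hold_point_z)
E
```

```text
top [[462.4655284799655, 0.0, 330.66344481022736], [0.0, 462.4655284799655, 242.65914206196317], [0.0, 0.0, 1.0]] [0.029 0.    0.    0.    0.   ]
[[   0.012    0.987   -0.16   381.567]
 [  -1.       0.008   -0.027   43.347]
 [  -0.025    0.161    0.987 1060.081]
 [   0.       0.       0.       1.   ]]
stem_red [([289.0, 230.0, 319.0, 262.0], 0.98), ([346.0, 234.0, 367.0, 258.0], 0.9)]
socket [([423.0, 177.0, 531.0, 295.0], 0.86)]
side [[530.5990427456643, 0.0, 328.94003827908034], [0.0, 530.5990427456643, 242.869378728698], [0.0, 0.0, 1.0]] [-0.131  0.     0.     0.     0.   ]
[[   0.919    0.279   -0.278  210.736]
 [  -0.394    0.664   -0.635 -611.129]
 [   0.007    0.693    0.721  872.044]
 [   0.       0.       0.       1.   ]]
stem_red [([314.0, 212.0, 350.0, 248.0], 0.75), ([339.0, 260.0, 368.0, 294.0], 0.75)]
socket [([334.0, 301.0, 521.0, 465.0], 0.66)]
{'t': 0.3, 'qpos': array([ 1.142,  0.423,  1.63 , -0.   ,  1.089, -0.019]), 'qvel': array([ 0.001, -0.   , -0.002, -0.001,  0.001, -0.002]), 'joint_torque': array([ -0.001, -54.406, -27.354,   0.064,   0.02 ,  -0.   ]), 'ee_pos': array([248.932, 573.096, 222.412]), 'orientation': array([-0.639, -3.076,  0.001]), 'ft_force': array([0.145, 0.605, 0.459]), 'moment': array([ 0.017, -0.062,  0.021]), 'grasp_force': 0.0, 'width': 87.77870569943028} 18.700000000000003
```

View pics/top0.png

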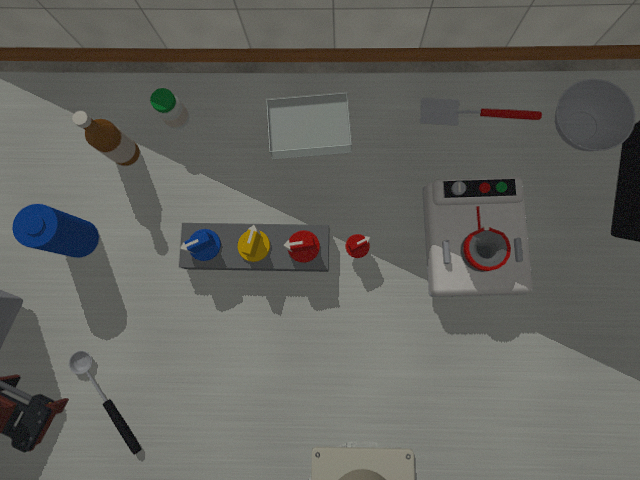

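View pics/side0.png

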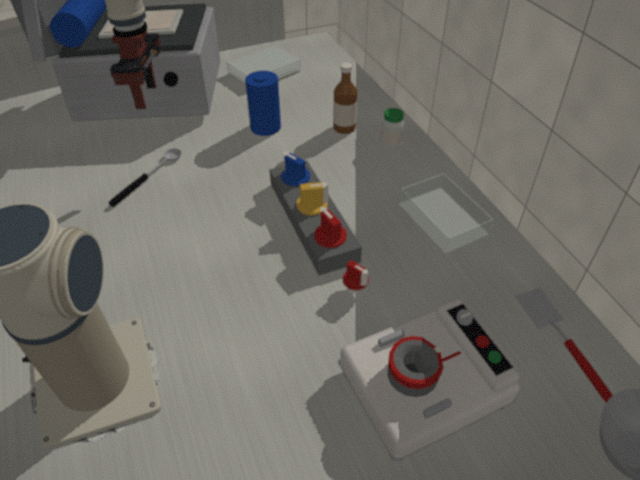

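The larger red stem is the one in the rack, at top (303,246) with its nose at about (287,245). A small look-alike stands at (358,245), and the socket ring is at (487,249). I need a zoom to find the flat mark.

Run:
```python
import cv2,numpy as np
t=cv2.imread("pics/top0.png");s=cv2.imread("pics/side0.png")
f=lambda im,x,y,w,h:cv2.convertScaleAbs(cv2.resize(im[y:y+h,x:x+w],(400,300),interpolation=cv2.INTER_CUBIC),alpha=1.3)
m=np.vstack([np.hstack([f(t,270,218,64,48),f(t,447,219,80,60)]),np.hstack([f(s,300,200,64,48),f(s,375,325,96,72)])])
cv2.imwrite("pics/zoom.png",m)
```

```text
(no output)
```

View pics/zoom.png

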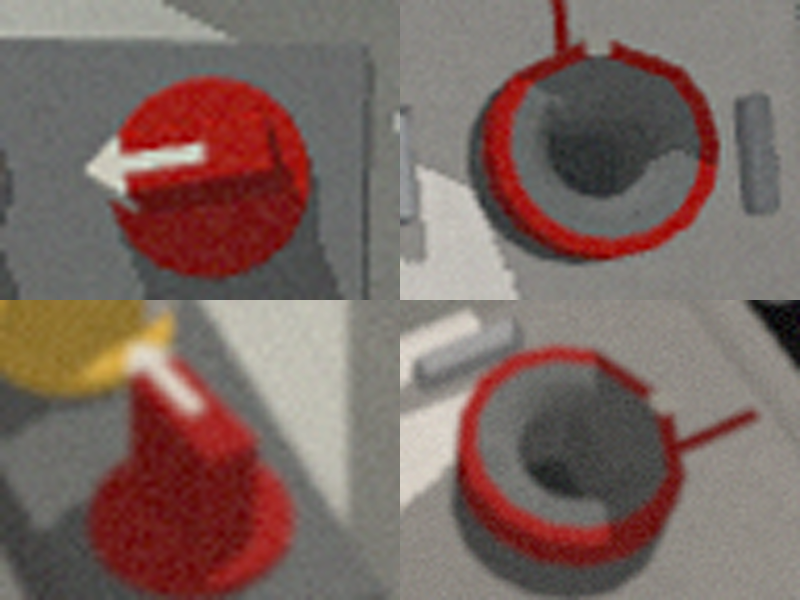

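The crops show the stem's nose pointing left (tip at about (284,245), tail (303,242)). The white block is at (486.6,228.4) in the top view, so the socket's x points up in that picture. Next I compute poses.

```bash
cat > h.py <<'E'
from workcell import ctrl
import cv2,numpy as np
from scipy.spatial.transform import Rotation as R
np.set_printoptions(suppress=True,precision=2)
I={c:ctrl.camera_info(c) for c in("top","side")}
def ray(c,p):
    i=I[c];u=cv2.undistortPoints(np.array([[p]],float),np.array(i["camera_matrix"]),np.array(i["distortion"]))[0,0]
    T=np.array(i["world_from_camera"]);return T[:3,3],T[:3,:3]@[u[0],-u[1],-1]
def atz(c,p,z): o,d=ray(c,p);return o+d*(z-o[2])/d[2]
def tri(a,b):
    (o1,d1),(o2,d2)=ray("top",a),ray("side",b);s=np.linalg.lstsq(np.c_[d1,-d2],o2-o1,rcond=None)[0]
    p,q=o1+d1*s[0],o2+d2*s[1];return (p+q)/2,np.linalg.norm(p-q)
def proj(c,P):
    i=I[c];T=np.linalg.inv(np.array(i["world_from_camera"]));P=np.atleast_2d(P)@T[:3,:3].T+T[:3,3]
    return cv2.projectPoints(P*[1,-1,-1],np.zeros(3),np.zeros(3),np.array(i["camera_matrix"]),np.array(i["distortion"]))[0][:,0]
def yaw(v): return np.degrees(np.arctan2(v[1],v[0]))
E
python3 - <<'E'
from h import *
c=atz("top",(303.9,246.3),57);print("stem collar",c)
print("side check",atz("side",(300+191/6.25,200+(520-300)/6.25),57))
a,b=atz("top",(302.8,242.3),109),atz("top",(284.1,244.9),109);print("nose",a,b,yaw(b-a),yaw(b-c))
k,e=tri((487.8,248.6),(416.5,359.8));print("sock",k,e)
w,e=tri((486.6,228.4),(375+(660-400)/4.167,325+100/4.167));print("block",w,e,yaw(w-k))
w=atz("top",(486.6,228.4),k[2]);print(w,yaw(w-k),np.linalg.norm(w-k))
r=R.from_rotvec(ctrl.get_obs()["orientation"]).as_matrix();print(r,yaw(r[:,0]))
print("cyl",tri((36,226),(263,78)))
th=np.linspace(0,2*np.pi,100);im=[]
s=c+[0,0,0]
for cam,x,y in(("top",447,219),("side",375,325)):
    g=cv2.imread(f"pics/{cam}0.png");g=cv2.resize(g[y:y+72,x:x+96],(400,300),interpolation=cv2.INTER_CUBIC)
    for rad in(29,36):
        p=(proj(cam,k+np.c_[np.cos(th),np.sin(th),0*th]*rad)-[x,y]+.5)*400/96
        cv2.polylines(g,[p.astype(np.int32)],True,(0,255,0),1)
    im.append(g)
i2=[]
for cam,x,y in(("top",270,218),("side",300,200)):
    g=cv2.imread(f"pics/{cam}0.png");g=cv2.resize(g[y:y+48,x:x+64],(400,300),interpolation=cv2.INTER_CUBIC)
    for z in(50,58):
        p=(proj(cam,np.r_[c[:2],z]+np.c_[np.cos(th),np.sin(th),0*th]*36)-[x,y]+.5)*6.25
        cv2.polylines(g,[p.astype(np.int32)],True,(0,255,0),1)
    i2.append(g)
cv2.imwrite("pics/ov.png",np.vstack([np.hstack(im),np.hstack(i2)]))
E
```

```text
stem collar [535.99 129.57  57.  ]
side check [536.93 127.44  57.  ]
nose [536.41 127.58 109.  ] [530.61 166.56 109.  ] 98.47332031137245 98.27968278161947
sock [ 525.17 -249.6   123.86] 2.376145537049473
block [ 565.69 -247.54  128.03] 1.8004461820180322 2.9181017503313544
[ 565.64 -248.47  123.86] 1.5996359264294329 40.48667739626694
[[-0.92  0.4  -0.  ]
 [ 0.4   0.92 -0.  ]
 [-0.   -0.   -1.  ]] 156.52136154524123
cyl (array([559.93, 653.91, 161.8 ]), np.float64(7.130464073915801))
```

View pics/ov.png

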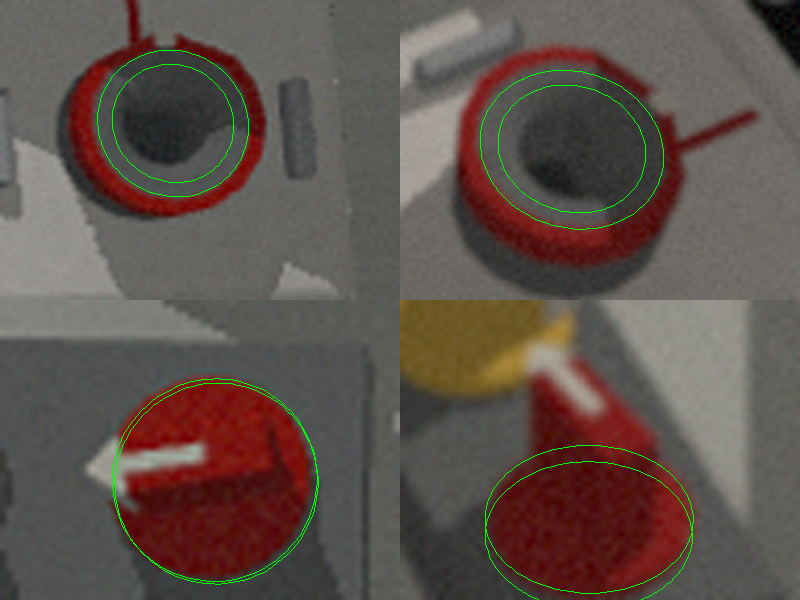

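```bash
python3 -m creep '[{"translation":[-55,-37,0],"angular":[0,0,0.13],"jaw":1},{"translation":[-110,-73,1],"angular":[0,0,0.26],"jaw":1},{"translation":[-165,-110,2],"angular":[0,0,0.4],"jaw":1},{"translation":[-220,-146,3],"angular":[0,0,0.55],"jaw":1},{"translation":[-275,-183,4],"angular":[0,0,0.7],"jaw":1},{"translation":[-330,-220,6],"angular":[0,0,0.85],"jaw":1},{"translation":[-385,-256,8],"angular":[0,0,1.014],"jaw":1},{"translation":[-440.8,-293.3,10],"angular":[0,0,1.014],"jaw":1}]'
```

```text
t: 1.3
ee_pos: [521.4, 151.7, 213.7]
orientation: [2.054, 2.376, 0.001]
ft_force: [0.1, -0.1, 0.0]
width: 88.1
grasp_force: 0.0
```

```bash
python3 -m creep '[{"translation":[0,0,40],"angular":[0,0,0],"jaw":1},{"translation":[0,0,40],"angular":[0,0,0],"jaw":1},{"translation":[0,0,40],"angular":[0,0,0],"jaw":1},{"translation":[0,0,40],"angular":[0,0,0],"jaw":1},{"translation":[0,0,40],"angular":[0,0,0],"jaw":1},{"translation":[0,0,40],"angular":[0,0,0],"jaw":1},{"translation":[0,0,40],"angular":[0,0,0],"jaw":1},{"translation":[0,0,40],"angular":[0,0,0],"jaw":1}]'
python3 - <<'E'
from h import *
o=ctrl.get_obs();print(o["ee_pos"],o["qpos"],o["orientation"])
cv2.imwrite("pics/s1.png",np.hstack([cv2.resize(ctrl.get_image("side")[160:310,260:410,::-1],(400,400)),cv2.resize(ctrl.get_image("top")[170:320,230:380,::-1],(400,400))]))
E
```

```text
t: 2.3
ee_pos: [520.4, 153.5, 173.6]
orientation: [2.052, 2.379, 0.0]
ft_force: [-0.5, 0.0, 0.0]
width: 87.9
grasp_force: 0.0
[520.41 153.48 173.61] [ 0.26  0.37  1.85 -0.    0.92  0.12] [2.05 2.38 0.  ]
```

View pics/s1.png

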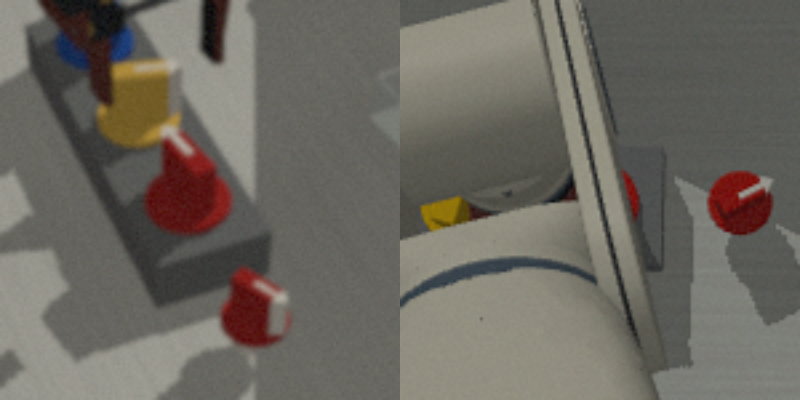

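The side crop shows the gripper about 25 mm short of the red stem, towards yellow. I'll correct that and then descend.

```bash
python3 -m creep '[{"translation":[-27,12.2,0],"angular":[0,0,0],"jaw":1},{"translation":[-27,12.2,0],"angular":[0,0,0],"jaw":1},{"translation":[-27,12.2,30],"angular":[0,0,0],"jaw":1},{"translation":[-27,12.2,60],"angular":[0,0,0],"jaw":1},{"translation":[-27,12.2,85],"angular":[0,0,0],"jaw":1},{"translation":[-27,12.2,105.5],"angular":[0,0,0],"jaw":1},{"translation":[-27,12.2,105.5],"angular":[0,0,0],"jaw":1},{"translation":[-27,12.2,105.5],"angular":[0,0,0],"jaw":1}]' && python3 -m creep '[{"translation":[0,0,0],"angular":[0,0,0],"jaw":0},{"translation":[0,0,0],"angular":[0,0,0],"jaw":0},{"translation":[0,0,0],"angular":[0,0,0],"jaw":0},{"translation":[0,0,0],"angular":[0,0,0],"jaw":0},{"translation":[0,0,0],"angular":[0,0,0],"jaw":0},{"translation":[0,0,0],"angular":[0,0,0],"jaw":0},{"translation":[0,0,0],"angular":[0,0,0],"jaw":0},{"translation":[0,0,0],"angular":[0,0,0],"jaw":0}]'
```

```text
t: 3.4
ee_pos: [536.6, 128.9, 68.7]
orientation: [2.052, 2.379, 0.001]
ft_force: [-0.3, -0.0, -0.6]
width: 88.1
grasp_force: 0.0
t: 4.4
ee_pos: [536.6, 128.5, 68.1]
orientation: [2.052, 2.378, 0.0]
ft_force: [0.4, -1.0, -0.5]
width: 22.1
grasp_force: 30.0
```

```bash
python3 -m creep '[{"translation":[0,0,-15],"angular":[0,0,0],"jaw":0},{"translation":[0,0,-40],"angular":[0,0,0],"jaw":0},{"translation":[0,0,-70],"angular":[0,0,0],"jaw":0},{"translation":[0,0,-100],"angular":[0,0,0],"jaw":0},{"translation":[0,0,-130],"angular":[0,0,0],"jaw":0},{"translation":[0,0,-152],"angular":[0,0,0],"jaw":0},{"translation":[0,0,-162],"angular":[0,0,0],"jaw":0},{"translation":[0,0,-162],"angular":[0,0,0],"jaw":0}]'
python3 - <<'E'
from h import *
o=ctrl.get_obs();print(o["ee_pos"],o["width"],o["ft_force"])
g=ctrl.get_image("side");cv2.imwrite("pics/s2.png",cv2.resize(g[80:320,240:480,::-1],(600,600)))
E
```

```text
t: 5.4
ee_pos: [536.5, 128.6, 230.7]
orientation: [2.052, 2.378, 0.001]
ft_force: [1.4, 0.3, -1.6]
width: 22.0
grasp_force: 30.0
[536.48 128.57 230.69] 22.004077463748857 [ 1.37  0.34 -1.61]
```

View pics/s2.png

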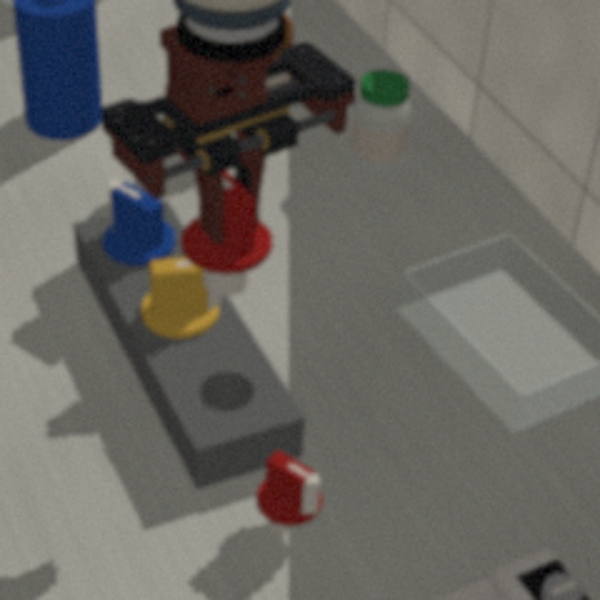

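The red stem is held upright above its empty well, and blue and yellow are undisturbed. Next I carry it to the socket.

```bash
python3 -m creep '[{"translation":[-40,-7,0],"angular":[0,0,0.12],"jaw":0},{"translation":[-85,-15,0],"angular":[0,0,0.27],"jaw":0},{"translation":[-132,-23,0],"angular":[0,0,0.43],"jaw":0},{"translation":[-180,-32,0],"angular":[0,0,0.59],"jaw":0},{"translation":[-228,-41,0],"angular":[0,0,0.75],"jaw":0},{"translation":[-276,-49,0],"angular":[0,0,0.91],"jaw":0},{"translation":[-315,-56,0],"angular":[0,0,1.07],"jaw":0},{"translation":[-340,-61,0],"angular":[0,0,1.2],"jaw":0}]' && python3 -m creep '[{"translation":[0,0,0],"angular":[0,0,0.16],"jaw":0},{"translation":[0,0,0],"angular":[0,0,0.32],"jaw":0},{"translation":[0,0,0],"angular":[0,0,0.482],"jaw":0},{"translation":[0,0,0],"angular":[0,0,0.482],"jaw":0},{"translation":[0,0,0],"angular":[0,0,0.482],"jaw":0},{"translation":[0,0,0],"angular":[0,0,0.482],"jaw":0},{"translation":[0,0,0],"angular":[0,0,0.482],"jaw":0},{"translation":[0,0,0],"angular":[0,0,0.482],"jaw":0}]'
python3 - <<'E'
from h import *
print("well",atz("side",(331.2,236),50))
o=ctrl.get_obs();p=o["ee_pos"];r=R.from_rotvec(o["orientation"]).as_matrix();print(p,yaw(r[:,0]),r[:,2],o["width"],o["qpos"])
print("need tool shift",r.T@(np.array([525.2,-249.6,p[2]])-p))
E
```

```text
t: 6.45
ee_pos: [524.9, -218.3, 228.6]
orientation: [-3.038, -0.795, 0.003]
ft_force: [0.2, -0.4, -2.3]
width: 21.7
grasp_force: 30.0
t: 7.45
ee_pos: [525.9, -216.7, 230.1]
orientation: [3.141, 0.057, 0.0]
ft_force: [-0.4, 0.2, -2.4]
width: 22.0
grasp_force: 30.0
well [540.04 130.99  50.  ]
[ 525.87 -216.71  230.08] 2.07910987979806 [ 0. -0. -1.] 21.9669413045537 [-0.41  0.33  1.75  0.    1.06  1.12]
need tool shift [-1.86 32.85  0.  ]
```

```bash
python3 -m creep '[{"translation":[-1.9,32.9,0],"angular":[0,0,0],"jaw":0},{"translation":[-1.9,32.9,0],"angular":[0,0,0],"jaw":0},{"translation":[-1.9,32.9,15],"angular":[0,0,0],"jaw":0},{"translation":[-1.9,32.9,30],"angular":[0,0,0],"jaw":0},{"translation":[-1.9,32.9,38],"angular":[0,0,0],"jaw":0},{"translation":[-1.9,32.9,38],"angular":[0,0,0],"jaw":0},{"translation":[-1.9,32.9,38],"angular":[0,0,0],"jaw":0},{"translation":[-1.9,32.9,38],"angular":[0,0,0],"jaw":0}]'
python3 - <<'E'
from h import *
o=ctrl.get_obs();p=o["ee_pos"];print(p)
th=np.linspace(0,2*np.pi,100);C=np.c_[np.cos(th),np.sin(th),0*th]
g=ctrl.get_image("side")[:,:,::-1];x,y=330,240
v=cv2.resize(g[y:y+165,x:x+165],(600,600),interpolation=cv2.INTER_CUBIC)
for ctr,rad in((np.array([525.2,-249.6,124]),36),(p+[0,0,16-26],36),(p+[0,0,16-74],18)):
    cv2.polylines(v,[((proj("side",ctr+C*rad)-[x,y]+.5)*600/165).astype(np.int32)],True,(0,255,0),1)
cv2.imwrite("pics/s3.png",v)
E
```

```text
t: 8.45
ee_pos: [525.5, -249.8, 192.6]
orientation: [3.141, 0.056, 0.001]
ft_force: [-0.2, -0.6, -2.1]
width: 21.8
grasp_force: 30.0
[ 525.5  -249.82  192.56]
```

View pics/s3.png

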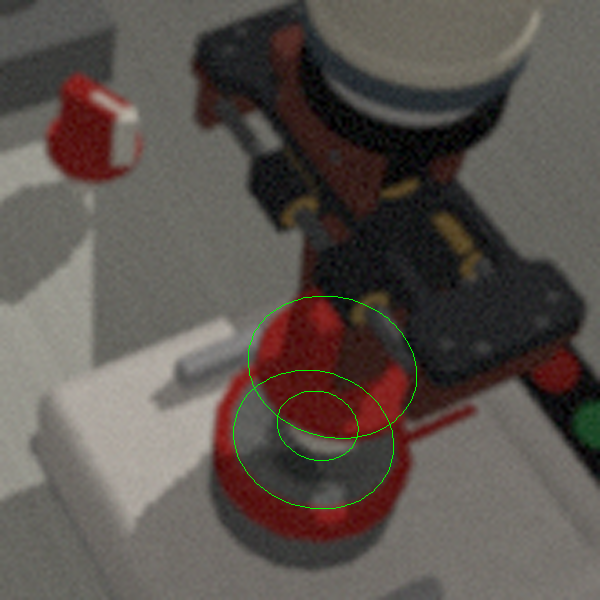

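The collar and shaft overlays match the stem, and the shaft is centred over the bore. I'll lower it gently.

```bash
python3 -m creep '[{"translation":[0,0,4],"angular":[0,0,0],"jaw":0},{"translation":[0,0,8],"angular":[0,0,0],"jaw":0},{"translation":[0,0,12],"angular":[0,0,0],"jaw":0},{"translation":[0,0,16],"angular":[0,0,0],"jaw":0},{"translation":[0,0,20],"angular":[0,0,0],"jaw":0},{"translation":[0,0,24],"angular":[0,0,0],"jaw":0},{"translation":[0,0,27],"angular":[0,0,0],"jaw":0},{"translation":[0,0,27],"angular":[0,0,0],"jaw":0}]'
```

```text
t: 9.5
ee_pos: [525.0, -249.6, 164.8]
orientation: [-3.141, -0.056, 0.001]
ft_force: [-0.1, 0.6, -1.7]
width: 22.0
grasp_force: 30.0
```

```bash
python3 -m creep '[{"translation":[0,0,4],"angular":[0,0,0],"jaw":0},{"translation":[0,0,8],"angular":[0,0,0],"jaw":0},{"translation":[0,0,11],"angular":[0,0,0],"jaw":0},{"translation":[0,0,14],"angular":[0,0,0],"jaw":0},{"translation":[0,0,17],"angular":[0,0,0],"jaw":0},{"translation":[0,0,19],"angular":[0,0,0],"jaw":0},{"translation":[0,0,19],"angular":[0,0,0],"jaw":0},{"translation":[0,0,19],"angular":[0,0,0],"jaw":0}]'
```

```text
t: 10.5
ee_pos: [525.2, -249.7, 146.2]
orientation: [3.141, 0.056, 0.0]
ft_force: [-0.7, 0.1, -2.0]
width: 21.9
grasp_force: 30.0
```

Still no contact force, about 4 mm from home. I'll go on in small steps until it touches.

```bash
python3 -m creep '[{"translation":[0,0,0.5],"angular":[0,0,0],"jaw":0},{"translation":[0,0,1],"angular":[0,0,0],"jaw":0},{"translation":[0,0,1.5],"angular":[0,0,0],"jaw":0},{"translation":[0,0,2],"angular":[0,0,0],"jaw":0},{"translation":[0,0,2.5],"angular":[0,0,0],"jaw":0},{"translation":[0,0,3],"angular":[0,0,0],"jaw":0},{"translation":[0,0,3],"angular":[0,0,0],"jaw":0},{"translation":[0,0,3],"angular":[0,0,0],"jaw":0}]'
```

```text
t: 11.5
ee_pos: [525.2, -249.7, 143.1]
orientation: [3.141, 0.056, 0.0]
ft_force: [-0.0, 0.5, -1.5]
width: 21.7
grasp_force: 30.0
```

```bash
python3 -m creep '[{"translation":[0,0,0.3],"angular":[0,0,0],"jaw":0},{"translation":[0,0,0.6],"angular":[0,0,0],"jaw":0},{"translation":[0,0,0.9],"angular":[0,0,0],"jaw":0},{"translation":[0,0,1.2],"angular":[0,0,0],"jaw":0},{"translation":[0,0,1.5],"angular":[0,0,0],"jaw":0},{"translation":[0,0,1.8],"angular":[0,0,0],"jaw":0},{"translation":[0,0,2],"angular":[0,0,0],"jaw":0},{"translation":[0,0,2],"angular":[0,0,0],"jaw":0}]'
```

```text
t: 12.5
ee_pos: [525.2, -249.7, 143.0]
orientation: [3.141, 0.056, 0.001]
ft_force: [-6.6, 3.1, 17.1]
width: 22.0
grasp_force: 30.0
```

Contact at 143, which is the expected home height. Release and retreat straight up.

```bash
python3 -m creep '[{"translation":[0,0,-1],"angular":[0,0,0],"jaw":1},{"translation":[0,0,-1],"angular":[0,0,0],"jaw":1},{"translation":[0,0,-1],"angular":[0,0,0],"jaw":1},{"translation":[0,0,-1],"angular":[0,0,0],"jaw":1},{"translation":[0,0,-1],"angular":[0,0,0],"jaw":1},{"translation":[0,0,-1],"angular":[0,0,0],"jaw":1},{"translation":[0,0,-1],"angular":[0,0,0],"jaw":1},{"translation":[0,0,-1],"angular":[0,0,0],"jaw":1}]' && python3 -m creep '[{"translation":[0,0,-20],"angular":[0,0,0],"jaw":1},{"translation":[0,0,-50],"angular":[0,0,0],"jaw":1},{"translation":[0,0,-80],"angular":[0,0,0],"jaw":1},{"translation":[0,0,-110],"angular":[0,0,0],"jaw":1},{"translation":[-30,-40,-120],"angular":[0,0,0],"jaw":1},{"translation":[-60,-80,-120],"angular":[0,0,0],"jaw":1},{"translation":[-70,-110,-120],"angular":[0,0,0],"jaw":1},{"translation":[-70,-130,-120],"angular":[0,0,0],"jaw":1}]'
python3 - <<'E'
from h import *
th=np.linspace(0,2*np.pi,100);C=np.c_[np.cos(th),np.sin(th),0*th]
vs=[]
for cam,x,y,w in(("side",355,290,120),("top",440,200,100)):
    g=ctrl.get_image(cam)[:,:,::-1];v=cv2.resize(g[y:y+w,x:x+w],(400,400),interpolation=cv2.INTER_CUBIC)
    cv2.polylines(v,[((proj(cam,np.array([525.2,-249.7,132])+C*36)-[x,y]+.5)*400/w).astype(np.int32)],True,(0,255,0),1)
    vs.append(v)
cv2.imwrite("pics/s4.png",np.hstack(vs))
E
```

```text
t: 13.5
ee_pos: [525.1, -249.7, 142.0]
orientation: [-3.141, -0.056, 0.0]
ft_force: [0.0, -0.3, 0.4]
width: 87.8
grasp_force: 0.0
t: 14.5
ee_pos: [449.4, -121.1, 262.3]
orientation: [-3.141, -0.057, -0.0]
ft_force: [1.5, 0.8, 0.1]
width: 88.1
grasp_force: 0.0
```

View pics/s4.png

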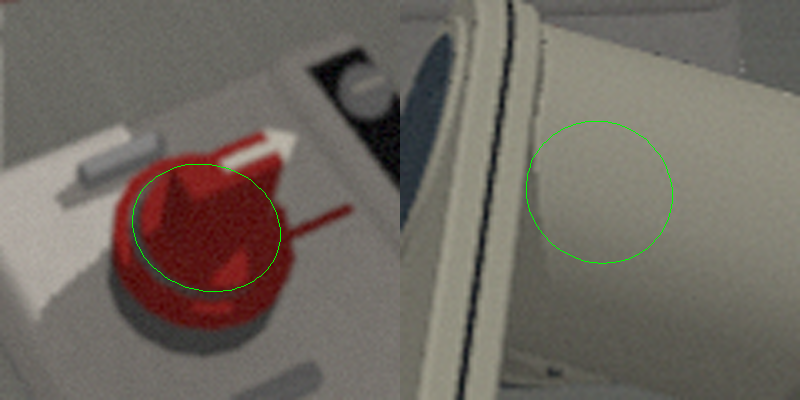

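```bash
python3 -m creep '[{"translation":[0,-60,-10],"angular":[0,0,0],"jaw":1},{"translation":[0,-120,-20],"angular":[0,0,0],"jaw":1},{"translation":[0,-180,-20],"angular":[0,0,0],"jaw":1},{"translation":[0,-240,-20],"angular":[0,0,0],"jaw":1},{"translation":[0,-300,-20],"angular":[0,0,0],"jaw":1},{"translation":[0,-350,-20],"angular":[0,0,0],"jaw":1},{"translation":[0,-400,-20],"angular":[0,0,0],"jaw":1},{"translation":[0,-450,-20],"angular":[0,0,0],"jaw":1}]'
python3 - <<'E'
from h import *
th=np.linspace(0,2*np.pi,100);C=np.c_[np.cos(th),np.sin(th),0*th]
t=ctrl.get_image("top")[:,:,::-1].copy();s=ctrl.get_image("side")[:,:,::-1].copy()
def f(im,x,y,w): return cv2.resize(im[y:y+w*3//4,x:x+w],(400,300),interpolation=cv2.INTER_CUBIC)
a,b=f(t,447,213,80),f(s,365,310,100)
cv2.imwrite("pics/s5.png",np.vstack([np.hstack([a,b]),np.hstack([f(t,160,150,400),f(s,240,120,280)])]))
E
```

```text
t: 15.6
ee_pos: [435.1, 328.8, 282.0]
orientation: [3.141, 0.056, 0.001]
ft_force: [0.3, -0.2, 0.3]
width: 87.5
grasp_force: 0.0
```

View pics/s5.png

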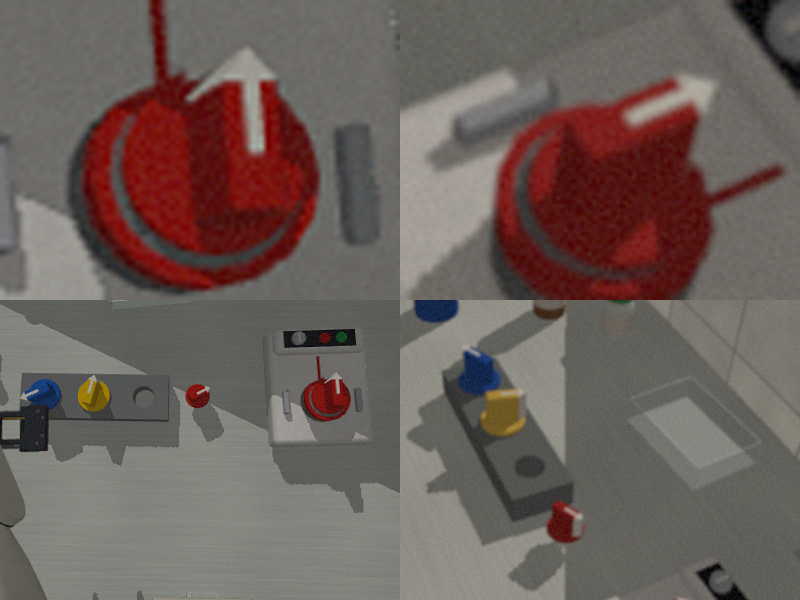

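Run:
```python
from h import *
print("ref nose (z~109)",tri((284.1,244.9),(321.5,208)))
print("now nose (z~182)",tri((496.6,222.4),(444.5,330)))
```

```text
ref nose (z~109) (array([531.76, 166.94, 104.96]), np.float64(1.0593249330231518))
now nose (z~182) (array([ 566.68, -249.33,  184.59]), np.float64(2.507901190036598))
```

```bash
python3 -c "
from workcell import ctrl
print(ctrl.close_job())"
```

```text
the job is handed in; nothing more can be done
None
```

I moved the red stem from the rack to the red-ringed socket and handed the job in at about 16 s; the judge gave no verdict. The evidence that it is fully home is contact at the expected height and the last pictures, with the nose over the white mark and blue and yellow still in the rack.

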